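Vortex a sample vial on the touch mixer

TASK

The blue-capped sample vial is next for the touch-operated vortex mixer: while it still stands in the rack, push its cap fully home, then lift the vial out, stand it upright in the mixer's rubber cup and press it down until the sprung cup is hard against its stop. The mixer runs only as long as the vial is held down, so finish while still holding it there; do not let go. Press firmly but do not force it, as it is glass, and leave the white-capped vials and everything else on the bench where they are.

Things in the scene. Friction and masses are not known exactly. Their poses are not given: they have to be found in the camera images.
- sample_vial: sample vial: amber glass cylinder with a white paper band, 28 mm outer diameter, glass 72 mm tall, about 55 g with its cap; stands loose in one of the four places of the rack (which one varies). Origin at the centre of its underside, z up through the cap. The only vial with a blue cap. Grip it by the glass: while it is in the rack the glass from 28 mm to 72 mm above its origin stands free above the rack.
- sample_cap (a joint): how far the blue push-in cap is pressed into the sample vial, m: starts between 0 and 0.0015 (its rim standing 4.5 to 6 mm proud of the glass), 0.006 = fully home, rim on the glass. It grips by friction: about 6 N moves it, it stays where it is left, and at 0.006 it meets the glass hard.
- sample_cap_top (a point): centre of the top face of the blue cap (a disc of 26 mm diameter, 7 mm thick); 79 mm above the vial's origin when the cap is home, up to 85 mm before.
- vial_rack: white vial rack, fixed to the bench, 62 (x) x 204 (y) x 42 mm; origin at the centre of its underside, z up. Four places in one row along its y at -69, -23, +23, +69 mm; vials stand on the floor plate 8 mm above the origin and pass through 31 mm holes in a plate whose top is at 36 mm; the end cheeks reach 42 mm. One place is empty. The sides across the row (its x) are free for the fingers.
- mixer: vortex mixer: white box-shaped housing with a dark skirt and a knob and switch on its front (-x), 150 x 122 x 82 mm, does not move; origin at the centre of its underside, z up. The black rubber cup sits on the middle of its top, mouth 128 mm above the origin when up. Its knob and switch are not used: it starts by touch.
- mixer_cup (a joint): how far the mixer's rubber cup is pressed down on its sprung plunger, m: 0 = up, 0.006 = hard against its stop. Pushing back about 4 N at the start of the travel and 9 N at the stop; springs up when let go. The vial's own weight does not move it.
- mixer_cup_floor (a point): centre of the flat floor inside the rubber cup, 116 mm above the mixer's origin when up; moves down with the cup. The recess is round, 12 mm deep, about 36 mm wide at the floor and 42 mm at the mouth; the cup is 54 mm wide outside.
- vial_b: amber snap-cap vial like the sample but with a white cap already seated, 28 mm diameter, 79 mm tall, loose in the rack; origin at the centre of its underside, z up. Stays in the rack.
- vial_c: second white-capped amber vial, same as vial_b. Stays in the rack.
- tube_rack: blue rack of test tubes, 62x218x118 mm, loose, behind the vial rack; origin at the centre of its underside. Bystander.
- wash_bottle: white squeeze bottle with a red cap, 68 mm diameter, 150 mm tall, loose, behind the mixer; origin at the centre of its underside. Bystander.
- beaker_250: empty clear beaker, 78x88x94 mm, loose, right of the work; origin at the centre of its underside. Bystander.
- hdpe_left: white plastic bottle with a blue cap, 64 mm diameter, 150 mm tall, loose, at the back right; origin at the centre of its underside. Bystander.
- masking_roll: roll of masking tape lying flat, 104x102x25 mm, loose, at the front of the bench; origin at the centre of its underside. Bystander.
- marker_left: marker pen with a blue cap, 17x135x16 mm, loose, at the front right of the bench; origin at the centre of its underside. Bystander.
Not all that is in view belongs to the job. Leave any turquoise look-alike of the vial_c alone.

How it is judged (in metres and radians):
On the way, in this order (a step that is already met when the one before it is completed fails the run):
1. the blue cap is pressed fully home (5 of its 6 mm or more) while the vial still stands in the rack (value of joint sample_cap above 0.005 m and z of sample_vial in the frame of vial_rack below 0.012 m and x of sample_vial in the frame of vial_rack between -0.045 and 0.045 m and y of sample_vial in the frame of vial_rack between -0.1 and 0.1 m), for 0.2 s.
2. the capped sample vial is lifted clear of the rack (value of joint sample_cap above 0.005 m and height (world z) of sample_vial above 0.055 m and contact force between sample_vial and vial_rack below 0.1 N and contact force between the fingers and sample_vial above 0.5 N), for 0.1 s.
3. the vial stands in the mixer's cup and presses it down to its stop (value of joint sample_cap above 0.005 m and value of joint mixer_cup above 0.0052 m and contact force between sample_vial and mixer above 6 N and horizontal distance between sample_vial and mixer_cup_floor below 0.006 m and z of sample_vial in the frame of mixer_cup_floor below 0.004 m and angle between sample_vial's own z axis and vertical below 0.12 rad and contact force between the fingers and sample_vial above 1 N), for 0.5 s.
At the end, for the whole second after the job is handed in: Robot still touching the sample vial, which stands upright (7 deg) on the mixer cup's floor, within 6 mm of its centre, pushing with over 6 N, the cup at least 5.2 of its 6 mm down; blue cap at least 5 of 6 mm in; the white-capped vials upright within 30 mm of where they stood (all of step 3 and distance of each of vial_b, vial_c from where it was at the start of the episode below 0.03 m and angle between each of vial_b, vial_c's own z axis and vertical below 0.3 rad); the arm keeps its last pose, push and grip.
It fails at once if the glass is forced: the vial is pushed against the rack or the mixer with more than 60 N (contact force between sample_vial and vial_rack above 60 N or contact force between sample_vial and mixer above 60 N).
It fails at once if a white-capped vial or another thing on the bench is moved by more than 30 mm (distance of any of vial_b, vial_c, tube_rack, wash_bottle, beaker_250, hdpe_left, masking_roll, marker_left from where it was at the start of the episode above 0.03 m).
It also fails if it takes over 53 s, if anything falls off the work surface, if the arm or the gripper's body presses on something with over 40 N, if the wrist force passes 120 N, or if a joint passes its speed limit or range.

ROBOT

A 6-joint arm with a two-finger parallel gripper is mounted at the origin on a cart in front of the work surface, level with it; the furniture and walls round the work are solid. World frame = base frame: x ahead of the robot, y to its left, z up, the work surface at z = 0. Lengths are in mm, angles in rad, forces in N, time in s.
With the tool pointing down it reaches from about 275 to 750 mm from the base axis. Payload 10.2 kg.
Tool frame: the origin (TCP) lies at the very end of the fingers, on their centre line; the grasp point (between the pads) lies 19 mm behind it (ctrl.hold_point_z is the distance from the TCP to the grasp point, in mm); z points along the fingers, y is the direction in which the jaws open and shut (so a half turn about z gives the same grasp; the last joint's range is limited). The gripper opens to 85 mm and grips with 20 to 120 N. Pads are 22 mm wide; open, the fingers measure 114 mm over their backs; the gripper's body (76 mm by 85 mm) begins 54 mm behind the grasp point. The pads swing forward as they close: fully open they stand 13 mm farther back than shut.
Start: joints at [1.063, 0.313, 1.498, -0, 1.331, -0.223], TCP at [147.52, 503.854, 231.294] pointing down, gripper open.
Joint ranges: [-2.94, 2.94], [-0.97, 2.17], [0.19, 2.56], [-1.23, 4.37], [0.02, 3.11], [-2.88, 2.88]. Speed limits (rad/s): [2.39, 2.39, 3.01, 3.14, 3.14, 3.14].

INTERFACE

Orientations are given as a unit quaternion [w, x, y, z].
In Python, from rig import readout, cams, workorder, spotter, ctrl gives the robot as it stands.
- The arm moves only by the tool step_arm, never from a script. Its argument "plan" is text: rows parted by semicolons, each of 5 numbers parted by spaces: the shift along the tool's x, y, z in cm, then the turn about the tool's z in degrees, then the opening in per cent of the stroke, from 0 (shut) to 100 (fully open). In form: x y z twist gripper; .... A call has 1 to 10 rows; each row is the pose to reach, as a shift and turn from the pose commanded when the call began, along the tool's axes at that moment; what a row does not reach only later rows make up. A row lasts 1/10 s, in which the tool goes at most 50 mm and 8.59 degrees, less where a joint would pass 70% of its speed; a pose out of reach is approached as far as the arm can. A call with a gripper value outside its range is refused whole. The fingers move at their own pace and stop on an object; "grip_force" is the grip in N (left out, the last holds). Time passes only in rows, so rows that repeat a pose let the fingers close. It gives the time, the measured TCP pose, the force and the opening at its end, in the units of the state.
- readout.sense(): the state, without advancing time (a new reading comes with each control period).
- cams.capture(name): name is "scene" or "side" or "wrist"; returns (picture, depth): 384x512x3 uint8, red, green, blue; 384x512 float32, mm along the optical axis (not along the pixel's ray), 0 where there is no reading.
- cams.camera_info(name): a dict with "vfov" (degrees; the focal length in pixels is half the picture's height over the tangent of half this angle, whatever the lens; pixels are square), "cx", "cy" (the principal point, pixels), "rvec" (rotation vector, rad) and "tvec" (3), from world to camera coordinates, as OpenCV has them. Camera axes: x right, y down, z forward; pixel columns grow to the right and rows downward; lengths in mm; the calibration is good to about 2 mm. The wrist camera is an equidistant fisheye: a pixel r from the principal point sees the ray r / f radians off the axis. A picture is of the moment at which its call begins: read the wrist's pose just before it. camera_info takes no time and is no camera call; for the wrist camera it gives the pose at the moment of the call.
- workorder.finish_job(): hands the job in, once; it reports no verdict.
Trained networks look in the newest picture that a camera, given by its name, has taken for a name from the list of things; names that differ only in an ending like _2 or _b are one class to them, and where a whole thing is asked for, a point or a joint stands for the part that bears it (a point fixed in the world has none). Each returns a list of dicts, best first, with "conf" (0 to 1); they miss things now and then, are a little off and sometimes report something else, mostly with a low value. They report only what shows in the picture. A call takes as long as a camera call. They do not tell look-alikes from the thing itself.
- spotter.regions_of(camera, target): "pixels" (384x512 bool, what is visible of it) and "extent" ([centre column, centre row, width, height] in pixels, round what is visible of it).
The state is a dict: "time_s": time; "joints": joint angles; "dq": joint speeds; "tau": joint torques, N m; "eef_pos": TCP position; "ee_rot": TCP orientation; "force": force on the tool from outside, world axes, zero at the start; "wrist_torque": the same for the moment, N m; "grip_width": opening from 0.0 (shut) to 1.0 (fully open).
Only numpy, scipy, OpenCV 4.12 (cv2) and the standard library are available. Lean on these libraries where they do the work, as an engineer would, in place of code of your own. Each camera call takes 0.05 s, during which the arm holds its last target. There are 200 camera calls.

## Working session

There is one attempt and no reset: what is moved stays moved. The work goes in short steps, Python scripts to look and compute and a tool call to move; the robot and the scene stay as the last step left them, time stands still between calls to the robot, and variables do not carry over. Pictures are saved under pics/ and viewed, about 8 in all and at most 12, crops included, and the job is handed in when it is done.

Besides the shell and the picture viewer there is one more tool, called as name(argument=value, ...), one argument or row to a line, values as JSON. step_arm: Moves the arm, as the interface text tells. Its arguments: {"type":"object","properties":{"plan":{"type":"string"},"grip_force":{"type":"number"}},"required":["plan"]}

```bash
ls; mkdir -p pics
cat > h.py <<'E'
import numpy as np, cv2
from rig import readout, cams, workorder, spotter, ctrl
def cam(name):
    c=cams.camera_info(name); R=cv2.Rodrigues(np.array(c['rvec'],float))[0]; t=np.array(c['tvec'],float).ravel()
    return c,R,t,192/np.tan(np.radians(c['vfov'])/2)
def cloud(name,depth,C=None):
    c,R,t,f=C or cam(name)
    v,u=np.mgrid[0:384,0:512]; x=u-c['cx']; y=v-c['cy']
    if name=='wrist':
        r=np.hypot(x,y); k=np.where(r>0,np.tan(np.minimum(r/f,1.5))/np.maximum(r,1e-9),1/f)
    else: k=1/f
    P=np.stack([x*k*depth,y*k*depth,depth],-1)
    return (P-t)@R
def save(n,im): cv2.imwrite('pics/'+n+'.png',cv2.cvtColor(im,cv2.COLOR_RGB2BGR))
E
python3 - <<'E'
from h import *
s=readout.sense(); print(s, ctrl.hold_point_z)
ims=[]
for n in('scene','side'):
    im,d=cams.capture(n); save(n,im); P=cloud(n,d); np.savez('pics/%s.npz'%n,im=im,d=d,P=P)
    for tgt in('sample_vial','sample_cap','vial_rack','mixer','mixer_cup','vial_b'):
        for r in spotter.regions_of(n,tgt)[:4]:
            m=r['pixels']&(d>0); q=P[m]
            print(n,tgt,round(r['conf'],2),np.round(r['extent']),m.sum(), np.round(np.percentile(q,[2,50,98],axis=0)).tolist() if len(q) else '', im[m].mean(0).round() if len(q) else '')
E
```

```text
pics
{'time_s': 0.0, 'joints': array([ 1.06256713e+00,  3.13469315e-01,  1.49845071e+00,  5.04764867e-06,
        1.33099580e+00, -2.23419608e-01]), 'dq': array([-0.00055485,  0.00024672, -0.00083484, -0.00026301, -0.00026089,
       -0.00113137]), 'tau': array([-2.48440570e-03, -4.12261748e+01, -2.59744495e+01, -2.68487529e-04,
        4.10188732e-03,  4.76750517e-05]), 'eef_pos': array([147.40217237, 503.61136167, 230.72006524]), 'ee_rot': array([-2.38950449e-04,  1.41924537e-01,  9.89877259e-01, -6.16929847e-04]), 'force': array([ 0.19380568,  0.58483796, -0.20026273]), 'wrist_torque': array([-0.05325552, -0.02843973, -0.00668367]), 'grip_width': 0.9979382788919344} 18.700000000000003
scene sample_vial 0.65 [260. 255.  42.  53.] 1562 [[328.0, -441.0, 7.0], [351.0, -415.0, 63.0], [397.0, -369.0, 93.0]] [174. 176. 170.]
scene sample_vial 0.57 [197. 177.   8.  16.] 143 [[470.0, -54.0, 38.0], [477.0, -47.0, 74.0], [494.0, -32.0, 94.0]] [135. 130. 127.]
scene sample_vial 0.35 [197. 171.   8.   8.] 57 [[472.0, -54.0, 79.0], [482.0, -46.0, 91.0], [496.0, -31.0, 95.0]] [ 90. 115. 152.]
sc
[... 2138 characters left out ...]
.0], [529.0, -298.0, 117.0], [554.0, -282.0, 128.0]] [47. 47. 47.]
side mixer_cup 0.31 [307. 217.  34.  29.] 643 [[310.0, -249.0, -1.0], [358.0, -188.0, 18.0], [406.0, -152.0, 25.0]] [146. 135. 111.]
side vial_b 0.91 [286. 271.  16.  33.] 373 [[361.0, 80.0, 3.0], [373.0, 98.0, 48.0], [386.0, 102.0, 80.0]] [ 57. 120. 118.]
side vial_b 0.74 [199. 238.  16.  22.] 199 [[586.0, -74.0, -1.0], [597.0, 45.0, 61.0], [660.0, 52.0, 80.0]] [ 66. 128. 126.]
side vial_b 0.68 [232. 246.  11.  16.] 207 [[497.0, 44.0, 37.0], [507.0, 62.0, 69.0], [521.0, 67.0, 87.0]] [150. 137. 124.]
side vial_b 0.64 [285. 243.  15.  32.] 315 [[375.0, -111.0, -1.0], [386.0, -15.0, 47.0], [401.0, -10.0, 79.0]] [ 60. 121. 120.]
```

```bash
sleep 1; ls pics
```

```text
scene.npz
scene.png
side.npz
side.png
```

Run:
```python
from h import *
a=np.load('pics/scene.npz')['im'][130:300,100:340]; b=np.load('pics/side.npz')['im'][130:300,150:390]
save('v1',cv2.resize(np.vstack([a,b]),None,fx=1.7*1,fy=1.7)[:600] if 0 else np.vstack([cv2.resize(x,(424,300),interpolation=cv2.INTER_CUBIC) for x in (a,b)]))
```

```text
(no output)
```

View pics/v1.png

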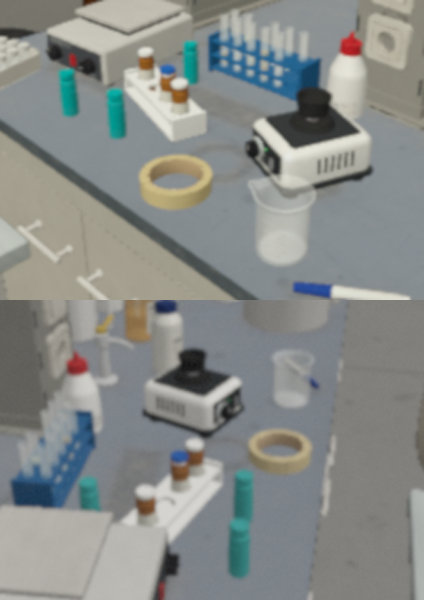

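Run:
```python
from h import *
A=np.array([147,504.]);B=np.array([484,-39.]);C=np.array([515,-312.])
for n in('scene','side'):
    z=np.load('pics/%s.npz'%n); P=z['P'].reshape(-1,3); im=z['im'].reshape(-1,3).astype(int); ok=z['d'].ravel()>0
    P=P[ok]; im=im[ok]
    print(n,'cam',np.round(-cam(n)[1].T@cam(n)[2]))
    for S,E in((A,B),(B,C)):
        d=(E-S)/np.linalg.norm(E-S); w=P[:,:2]-S; s=w@d; l=abs(w@[-d[1],d[0]])
        m=(l<90)&(s>60 if S is A else s>-60)&(s<np.linalg.norm(E-S)+60); print('max z on path',np.percentile(P[m,2],99.8), P[m][P[m,2].argsort()[-5:]].round().tolist())
    # cup rim, dark near z 128
    m=(im.max(1)<80)&(P[:,2]>121)&(P[:,2]<134)&(abs(P[:,0]-520)<60)&(abs(P[:,1]+310)<60)
    q=P[m][:,:2].astype(np.float32); print('cup rim n',len(q),q.min(0),q.max(0),cv2.minEnclosingCircle(q))
    print('rim z',np.percentile(P[m,2],[50,90]))
    m=(P[:,2]>74)&(P[:,2]<86)&(abs(P[:,0]-520)<90)&(abs(P[:,1]+310)<90); print('housing top',cv2.minAreaRect(P[m][:,:2].astype(np.float32)),np.percentile(P[m],[2,98],axis=0).round().tolist())
    # rack top
    m=(P[:,2]>33)&(P[:,2]<45)&(im.min(1)>140)&(abs(P[:,0]-490)<80)&(abs(P[:,1]+20)<130); print('rack',m.sum(),cv2.minAreaRect(P[m][:,:2].astype(np.float32)))
    # cap tops
    b=(im[:,2]>im[:,0]+40)&(P[:,2]>80)&(P[:,2]<100)&(abs(P[:,0]-490)<60)&(abs(P[:,1]+40)<60)
    print('bluecap',b.sum(),P[b].max(0),P[b].min(0),cv2.minEnclosingCircle(P[b][:,:2].astype(np.float32)))
    m=(P[:,2]>130)&(P[:,0]<800)&(P[:,1]<200)&(P[:,0]>250); 
    for zz in (130,200): 
        k=m&(P[:,2]>zz); print('tall',zz,k.sum(),np.percentile(P[k],[1,50,99],axis=0).round().tolist() if k.sum() else '')
```

```text
scene cam [-189. -874.  606.]
max z on path 91.49345939147182 [[485.0, -42.0, 94.0], [485.0, -33.0, 94.0], [489.0, -47.0, 94.0], [471.0, -41.0, 95.0], [491.0, -43.0, 95.0]]
max z on path 129.74362682800097 [[552.0, -318.0, 130.0], [502.0, -307.0, 130.0], [501.0, -314.0, 131.0], [549.0, -300.0, 131.0], [545.0, -329.0, 131.0]]
cup rim n 134 [ 501.34195 -337.65637] [ 552.2275  -286.79724] ((527.8883056640625, -309.8606872558594), 27.797603607177734)
rim z [126.60229549 129.39035214]
housing top ((527.1375122070312, -316.1140441894531), (109.9222640991211, 138.60606384277344), 67.42120361328125) [[455.0, -376.0, 74.0], [592.0, -255.0, 85.0]]
rack 470 ((477.5584411621094, -9.984222412109375), (220.8097686767578, 91.1194839477539), 74.88116455078125)
bluecap 36 [496.57080432 -28.88374576  95.38090416] [471.49530341 -54.49813037  88.08725518] ((483.5912780761719, -41.623329162597656), 12.979816436767578)
tall 130 24871 [[304.0, -872.0, 133.0], [721.0, -664.0, 258.0], [794.0, 100.0, 536.0]]
tall 200 19417 [[302.0, -856.0, 203.0], [769.0, -550.0, 283.0], [795.0, 120.0, 538.0]]
side cam [251. 
[... 367 characters left out ...]
6072 ] ((531.2352294921875, -306.3282775878906), 28.103485107421875)
rim z [124.82196744 127.35770198]
housing top ((532.5849609375, -303.1707458496094), (98.91854095458984, 131.19979858398438), 70.51199340820312) [[464.0, -341.0, 74.0], [594.0, -247.0, 85.0]]
rack 568 ((491.4762268066406, -16.66753387451172), (199.7301788330078, 62.48862075805664), 73.7424545288086)
bluecap 45 [495.83210934 -21.99814343  92.77522297] [473.22879201 -47.37746555  87.62943228] ((486.5106506347656, -34.31489181518555), 13.688435554504395)
tall 130 13003 [[302.0, -3626.0, 132.0], [773.0, -303.0, 353.0], [799.0, 185.0, 577.0]]
tall 200 10480 [[300.0, -3629.0, 203.0], [773.0, -273.0, 396.0], [799.0, 188.0, 579.0]]
```

step_arm(
  plan="-47.6 -42.5 0 90 0;-47.6 -42.5 0 90 0;-47.6 -42.5 0 90 0;-47.6 -42.5 0 90 0;-47.6 -42.5 0 90 0;-47.6 -42.5 0 90 0;-47.6 -42.5 0 90 0;-47.6 -42.5 0 90 0;-47.6 -42.5 0 90 0;-47.6 -42.5 0 90 0",
)

```text
time_s: 1.7
eef_pos: [412.6, 77.4, 231.6]
ee_rot: [0.0, 0.781, 0.625, 0.0]
force: [1.0, 0.7, -0.0]
grip_width: 0.001
```

step_arm(
  plan="-9 9 0 3.5 0;-9 9 0 3.5 0;-9 9 0 3.5 0;-9 9 0 3.5 0;-9 9 0 3.5 0",
)

```text
time_s: 2.2
eef_pos: [480.6, -27.7, 231.0]
ee_rot: [-0.0, 0.798, 0.603, -0.0]
force: [0.2, -0.4, 0.7]
grip_width: 0.002
```

Run:
```python
from h import *
s=readout.sense(); print(s['time_s'],s['eef_pos'],s['ee_rot'],s['force'])
C=cam('wrist'); im,d=cams.capture('wrist'); P=cloud('wrist',d,C); np.savez('pics/w1.npz',im=im,d=d,P=P); save('w1',im)
print('cam',np.round(-C[1].T@C[2]),C[3],C[0]['cx'],C[0]['cy'])
for tgt in('sample_vial','sample_cap','vial_rack','mixer_cup','vial_b'):
    for r in spotter.regions_of('wrist',tgt)[:3]:
        m=r['pixels']&(d>0); q=P[m]
        print(tgt,round(r['conf'],2),np.round(r['extent']),m.sum(), np.round(np.percentile(q,[2,50,98],axis=0)).tolist() if len(q) else '', im[m].mean(0).round() if len(q) else '')
```

```text
2.2 [480.57638655 -27.66601931 231.04337203] [-3.67787751e-04  7.97632673e-01  6.03143399e-01 -1.52266214e-04] [ 0.1565442  -0.4475035   0.69246789]
cam [499.  37. 374.] 297.3186396354542 258.3295023670481 190.16396577814118
sample_vial 0.68 [267. 183.  28.  36.] 831 [[474.0, -50.0, 32.0], [486.0, -34.0, 92.0], [498.0, -26.0, 94.0]] [ 69.  98. 153.]
sample_cap 0.59 [266. 187.  28.  26.] 539 [[474.0, -51.0, 88.0], [486.0, -39.0, 92.0], [497.0, -27.0, 94.0]] [ 34.  96. 195.]
vial_rack 0.6 [265. 154.  53. 165.] 6282 [[449.0, -102.0, 8.0], [497.0, 2.0, 36.0], [539.0, 80.0, 42.0]] [252. 250. 246.]
vial_b 0.93 [264. 218.  28.  30.] 528 [[462.0, -86.0, 36.0], [477.0, -73.0, 71.0], [487.0, -70.0, 89.0]] [161. 140. 118.]
vial_b 0.73 [265.  99.  30.  24.] 573 [[498.0, 36.0, 54.0], [509.0, 48.0, 87.0], [521.0, 60.0, 89.0]] [247. 244. 237.]
vial_b 0.62 [183. 193.  40.  39.] 906 [[378.0, -39.0, 4.0], [395.0, -25.0, 67.0], [402.0, -14.0, 80.0]] [  9. 139. 131.]
```

View pics/w1.png

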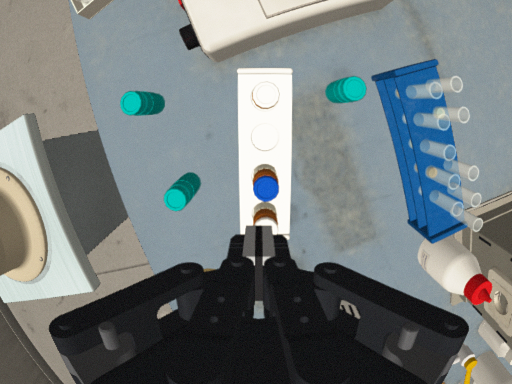

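Run:
```python
from h import *
z=np.load('pics/w1.npz'); P=z['P'].reshape(-1,3); im=z['im'].reshape(-1,3).astype(int)
b=(im[:,2]>im[:,0]+80)&(P[:,2]>85)&(P[:,2]<100)&(abs(P[:,0]-490)<40)&(abs(P[:,1]+40)<40)
q=P[b];print(len(q),np.percentile(q[:,2],[5,25,50,75,95]))
t=q[q[:,2]>np.percentile(q[:,2],50)-1.5]; print(cv2.minEnclosingCircle(t[:,:2].astype(np.float32)),t.mean(0))
w=(im.min(1)>180)&(abs(P[:,2]-88)<3)&(abs(P[:,0]-510)<25)&(abs(P[:,1]-50)<25); print('white cap',P[w].mean(0),cv2.minEnclosingCircle(P[w][:,:2].astype(np.float32)))
m=(P[:,2]>33)&(P[:,2]<45)&(im.min(1)>180)&(abs(P[:,0]-490)<80)&(abs(P[:,1]+20)<130); print('rack',m.sum(),cv2.minAreaRect(P[m][:,:2].astype(np.float32)))
```

```text
488 [90.74946201 91.72940226 92.23031326 92.76332697 93.48219001]
((485.47235107421875, -38.75357437133789), 12.582786560058594) [485.23752273 -38.59643408  92.29052637]
white cap [510.1436134   49.42032434  86.91729055] ((510.3647766113281, 49.6990852355957), 12.955388069152832)
rack 5752 ((491.8913879394531, -16.760726928710938), (202.6007537841797, 60.699302673339844), 74.63727569580078)
```

Run:
```python
from h import *
s=readout.sense(); print(s['time_s'],s['eef_pos'],s['ee_rot'],s['force'])
q=s['ee_rot'];n=q[1:3]/np.hypot(*q[1:3]);ax=2*n*n[0]-[1,0];ay=2*n*n[1]-[0,1]
D=np.array([485.4,-38.7])-s['eef_pos'][:2]; print(D@ax,D@ay,np.degrees(np.arctan2(ay[1],ay[0])))
```

```text
2.5 [480.53752503 -26.90513165 231.52689894] [1.69048280e-04 7.97038912e-01 6.03927918e-01 1.16645851e-04] [ 0.46876184 -0.13606369 -0.43167219]
-10.03951156517279 7.872152811847622 -15.696528050573992
```

Move above the cap and down to about 97 mm.

step_arm(
  plan="-1 0.8 0 0 0;-1 0.8 4 0 0;-1 0.8 8 0 0;-1 0.8 11 0 0;-1 0.8 13 0 0;-1 0.8 13.4 0 0;-1 0.8 13.4 0 0;-1 0.8 13.4 0 0",
  grip_force=60,
)

```text
time_s: 3.3
eef_pos: [486.5, -39.8, 98.4]
ee_rot: [0.001, 0.797, 0.603, 0.001]
force: [-0.7, -0.6, 1.2]
grip_width: 0.0
```

step_arm(
  plan="0 0 0.3 0 0;0 0 0.6 0 0;0 0 0.8 0 0;0 0 0.8 0 0;0 0 0.8 0 0",
)

```text
time_s: 3.8
eef_pos: [486.1, -39.5, 89.7]
ee_rot: [0.0, 0.797, 0.604, 0.0]
force: [-0.2, -0.4, 3.6]
grip_width: 0.001
```

step_arm(
  plan="0 0 0.1 0 0;0 0 0.2 0 0;0 0 0.2 0 0;0 0 0.2 0 0",
)

```text
time_s: 4.2
eef_pos: [486.1, -39.5, 87.6]
ee_rot: [0.0, 0.797, 0.604, 0.0]
force: [1.2, 0.1, 5.6]
grip_width: -0.001
```

step_arm(
  plan="0 0 0.1 0 0;0 0 0.1 0 0;0 0 0.1 0 0",
)

```text
time_s: 4.5
eef_pos: [486.2, -39.6, 87.0]
ee_rot: [0.001, 0.797, 0.603, 0.0]
force: [-0.6, -0.4, 8.8]
grip_width: -0.0
```

step_arm(
  plan="0 0 0.1 0 0;0 0 0.1 0 0;0 0 0.1 0 0",
)

```text
time_s: 4.8
eef_pos: [486.7, -39.7, 86.9]
ee_rot: [0.001, 0.797, 0.604, 0.001]
force: [-1.4, 1.2, 16.4]
grip_width: -0.0
```

step_arm(
  plan="0 0 0.05 0 0;0 0 0.05 0 0;0 0 0.05 0 0;0 0 0.05 0 0",
)

```text
time_s: 5.2
eef_pos: [487.0, -39.8, 86.9]
ee_rot: [0.002, 0.797, 0.604, 0.001]
force: [-2.9, -0.3, 21.7]
grip_width: 0.002
```

step_arm(
  plan="0 0 -2 0 0;0 0 -5 0 0;0 0 -9 0 100;0 0 -9 0 100;0 0 -9 0 100;0 0 -9 0 100;0 0 -9 0 100;0 0 -9 0 100;0 0 -9 0 100",
)

```text
time_s: 6.1
eef_pos: [485.6, -39.3, 174.3]
ee_rot: [-0.0, 0.797, 0.603, -0.0]
force: [0.7, 1.2, 0.2]
grip_width: 1.0
```

```bash
cat > look.py <<'E'
from h import *
import sys
s=readout.sense(); print(s['time_s'],s['eef_pos'],s['ee_rot'],s['force'],s['grip_width'])
C=cam('wrist'); im,d=cams.capture('wrist'); PP=cloud('wrist',d,C); save(sys.argv[1],im); np.savez('pics/'+sys.argv[1],im=im,d=d,P=PP)
P=PP.reshape(-1,3); im=im.reshape(-1,3).astype(int)
b=(im[:,2]>im[:,0]+80)&(P[:,2]>75)&(P[:,2]<100)&(abs(P[:,0]-490)<40)&(abs(P[:,1]+40)<40)
q=P[b];print(len(q),np.percentile(q[:,2],[5,50,95]))
t=q[q[:,2]>np.percentile(q[:,2],50)-1.5]; c=cv2.minEnclosingCircle(t[:,:2].astype(np.float32)); print(c)
q=s['ee_rot'];n=q[1:3]/np.hypot(*q[1:3]);ax=2*n*n[0]-[1,0];ay=2*n*n[1]-[0,1]
D=np.array(c[0])-s['eef_pos'][:2]; print(D@ax,D@ay,np.degrees(np.arctan2(ay[1],ay[0])))
E
python3 look.py w2
```

```text
6.1 [485.55064289 -39.34123456 174.31073203] [-4.03126608e-04  7.97381891e-01  6.03474836e-01 -2.81577028e-04] [0.67356354 1.15489822 0.22310866] 0.9996356170963793
728 [85.74289526 87.08078836 88.32027277]
((485.3135681152344, -38.797752380371094), 12.485010147094727)
0.4586492131908917 -0.37579013291800556 -15.76164561486075
```

View pics/w2.png

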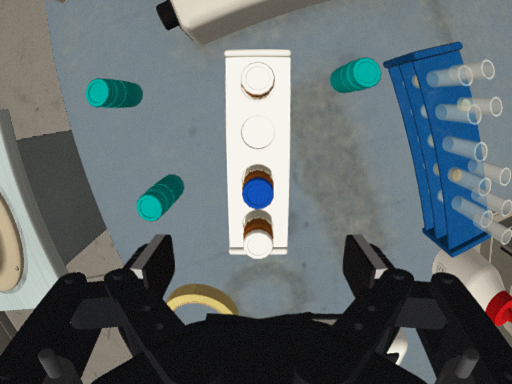

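step_arm(
  plan="0.05 -0.05 4 0 100;0.05 -0.05 8 0 100;0.05 -0.05 11 0 100;0.05 -0.05 12.8 0 100;0.05 -0.05 13.2 0 100;0.05 -0.05 13.2 0 100;0.05 -0.05 13.2 0 100",
)

```text
time_s: 6.85
eef_pos: [486.0, -39.0, 43.8]
ee_rot: [0.001, 0.797, 0.603, 0.001]
force: [0.1, 0.8, 0.4]
grip_width: 1.0
```

step_arm(
  plan="0 0 0 0 0;0 0 0 0 0;0 0 0 0 0;0 0 0 0 0;0 0 0 0 0;0 0 0 0 0;0 0 0 0 0;0 0 0 0 0",
  grip_force=70,
)

```text
time_s: 7.65
eef_pos: [485.5, -38.8, 43.2]
ee_rot: [0.0, 0.797, 0.604, 0.0]
force: [-1.1, 0.0, 4.8]
grip_width: 0.313
```

step_arm(
  plan="0 0 -1 0 0;0 0 -3 0 0;0 0 -6 0 0;0 0 -10 0 0;0 0 -14 0 0;0 0 -16 0 0;0 0 -16 0 0;0 0 -16 0 0",
)

```text
time_s: 8.45
eef_pos: [485.0, -38.7, 202.4]
ee_rot: [-0.0, 0.797, 0.603, -0.0]
force: [-0.2, 0.5, -0.5]
grip_width: 0.316
```

Run:
```python
from h import *
s=readout.sense(); print(s['time_s'],s['eef_pos'],s['ee_rot'],s['force'],s['grip_width'])
q=s['ee_rot'];n=q[1:3]/np.hypot(*q[1:3]);ax=2*n*n[0]-[1,0];ay=2*n*n[1]-[0,1]
D=np.array([529.5,-308])-s['eef_pos'][:2]; print(D@ax,D@ay)
ims=[]
for n in('scene','side'):
    im,d=cams.capture(n); P=cloud(n,d); np.savez('pics/%s2.npz'%n,im=im,d=d,P=P); ims.append(im)
    for r in spotter.regions_of(n,'sample_vial')[:2]:
        m=r['pixels']&(d>0); q=P[m]; print(n,round(r['conf'],2),r['extent'],np.percentile(q,[2,50,98],axis=0).round().tolist())
save('v2',np.vstack([cv2.resize(ims[0][90:230,120:320],(420,294)),cv2.resize(ims[1][120:260,180:380],(420,294))]))
```

```text
8.45 [485.03835464 -38.65639849 202.40289628] [-2.03325273e-04  7.97373757e-01  6.03485734e-01 -1.36576615e-04] [-0.23192873  0.51853433 -0.46461644] 0.3155891158944071
-247.14206116822902 115.94660488030553
side 0.62 [251.9, 177.9, 15.1, 28.5] [[472.0, -40.0, 168.0], [485.0, -26.0, 204.0], [497.0, -22.0, 245.0]]
```

View pics/v2.png

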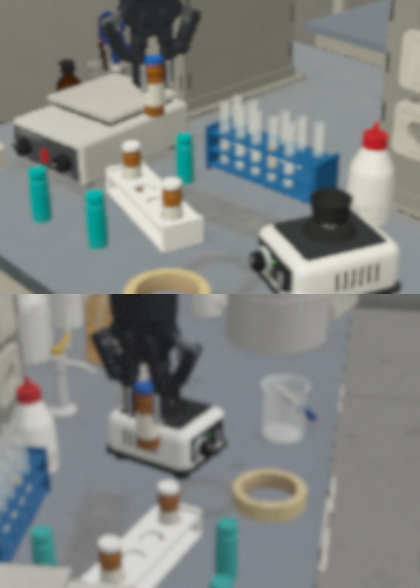

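step_arm(
  plan="-30.7 11.6 0 0 0;-30.7 11.6 0 0 0;-30.7 11.6 0 0 0;-30.7 11.6 0 0 0;-30.7 11.6 0 0 0;-30.7 11.6 0 0 0;-30.7 11.6 0 0 0;-30.7 11.6 0 0 0;-30.7 11.6 0 0 0;-30.7 11.6 0 0 0",
)

```text
time_s: 9.65
eef_pos: [513.7, -364.6, 202.5]
ee_rot: [-0.001, 0.797, 0.604, -0.0]
force: [0.6, -0.4, -0.5]
grip_width: 0.314
```

Run:
```python
from h import *
s=readout.sense(); print(s['time_s'],s['eef_pos'],s['ee_rot'],s['force'],s['grip_width'])
C=cam('wrist'); im,d=cams.capture('wrist'); P=cloud('wrist',d,C); np.savez('pics/w3.npz',im=im,d=d,P=P); save('w3',im)
for t in('mixer_cup','mixer','sample_vial'):
    for r in spotter.regions_of('wrist',t)[:2]:
        m=r['pixels']&(d>0); q=P[m]; print(t,round(r['conf'],2),np.round(r['extent']),np.percentile(q,[2,50,98],axis=0).round().tolist())
```

```text
9.65 [ 513.72548315 -364.6076806   202.47851953] [-5.05429966e-04  7.97079068e-01  6.03874742e-01 -1.04226407e-06] [ 0.61450602 -0.44037705 -0.46156335] 0.3137687336324432
mixer_cup 0.63 [263. 126.  74.  70.] [[506.0, -335.0, 89.0], [530.0, -312.0, 119.0], [554.0, -288.0, 129.0]]
mixer 0.74 [254. 122. 169. 130.] [[457.0, -372.0, 64.0], [529.0, -308.0, 82.0], [600.0, -248.0, 129.0]]
sample_vial 0.55 [260. 256.  70. 114.] [[503.0, -375.0, 174.0], [516.0, -357.0, 243.0], [527.0, -351.0, 247.0]]
```

View pics/w3.png

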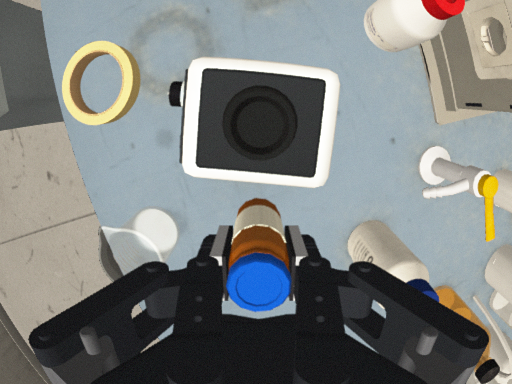

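Run:
```python
from h import *
z=np.load('pics/w3.npz'); PP=z['P']; I=z['im'].astype(int)
P=PP.reshape(-1,3); im=I.reshape(-1,3)
near=np.hypot(P[:,0]-529.5,P[:,1]+309)<40
m=near&(P[:,2]>124)&(P[:,2]<133)
r=cv2.minEnclosingCircle(P[m][:,:2].astype(np.float32)); print('rim outer',m.sum(),np.median(P[m][:,2]),r,cv2.fitEllipse(P[m][:,:2].astype(np.float32)))
f=near&(P[:,2]>112)&(P[:,2]<119)&(np.hypot(P[:,0]-529.5,P[:,1]+309)<24)
print('floor',f.sum(),np.median(P[f][:,2]),P[f].mean(0),cv2.minEnclosingCircle(P[f][:,:2].astype(np.float32)))
b=(im[:,2]>im[:,0]+80)&(P[:,2]>235)&(P[:,2]<255)&(np.hypot(P[:,0]-514,P[:,1]+364)<40)
t=P[b]; print(np.percentile(t[:,2],[5,50,95])); t=t[t[:,2]>np.median(t[:,2])-1.5]
print('cap',cv2.minEnclosingCircle(t[:,:2].astype(np.float32)),t.mean(0))
for lo,hi in((170,185),(190,205),(220,235)):
    g=(P[:,2]>lo)&(P[:,2]<hi)&(np.hypot(P[:,0]-514,P[:,1]+364)<17)&(im[:,0]>im[:,2]); 
    if g.sum()>5: print('glass',lo,g.sum(),P[g].mean(0),cv2.minEnclosingCircle(P[g][:,:2].astype(np.float32)))
s=readout.sense(); print(s['eef_pos'])
```

```text
rim outer 1660 128.0583182099046 ((530.1580810546875, -310.95648193359375), 26.433332443237305) ((530.1488647460938, -310.9184265136719), (46.548553466796875, 46.67559051513672), 0.03924308717250824)
floor 1882 116.58251065679303 [ 530.00286544 -310.93393046  116.63050347] ((530.1577758789062, -311.09002685546875), 19.14219093322754)
[243.84133361 246.19288793 247.32553445]
cap ((514.605224609375, -364.7271423339844), 13.454578399658203) [ 514.35929196 -363.73303764  246.25403609]
glass 170 271 [ 517.04705733 -354.00693191  177.19972701] ((515.08837890625, -361.52618408203125), 13.269718170166016)
glass 190 435 [ 517.03892273 -353.61831973  197.64070808] ((515.173583984375, -360.52154541015625), 13.521734237670898)
glass 220 1127 [ 516.85890356 -354.97345309  228.67695331] ((515.2677001953125, -359.35333251953125), 14.629329681396484)
[ 513.85864455 -364.91653143  203.06173173]
```

step_arm(
  plan="3 0.05 0 0 0;5.6 0.07 0 0 0;5.6 0.07 0 0 0;5.6 0.07 0 0 0;5.6 0.07 1 0 0;5.6 0.07 2 0 0;5.6 0.07 3 0 0;5.6 0.07 3 0 0;5.6 0.07 3 0 0",
)

```text
time_s: 10.75
eef_pos: [529.4, -312.2, 172.5]
ee_rot: [-0.0, 0.797, 0.603, -0.0]
force: [0.6, -0.7, 0.1]
grip_width: 0.311
```

Run:
```python
from h import *
s=readout.sense(); print(s['time_s'],s['eef_pos'],s['ee_rot'],s['force'],s['grip_width'])
C=cam('wrist'); im,d=cams.capture('wrist'); P=cloud('wrist',d,C).reshape(-1,3); i=im.reshape(-1,3).astype(int)
b=(i[:,2]>i[:,0]+80)&(P[:,2]>200)&(P[:,2]<230)&(np.hypot(P[:,0]-530,P[:,1]+311)<40)
t=P[b]; print(np.median(t[:,2])); t=t[t[:,2]>np.median(t[:,2])-1.5]
print('cap',cv2.minEnclosingCircle(t[:,:2].astype(np.float32)),t.mean(0))
ims=[cams.capture(n)[0] for n in('scene','side')]
save('v3',np.vstack([cv2.resize(ims[0][120:220,220:340],(360,300)),cv2.resize(ims[1][100:200,200:320],(360,300))]))
```

```text
10.75 [ 529.38525357 -312.21484163  172.48142754] [-2.66601845e-04  7.97472344e-01  6.03355439e-01 -6.40242172e-05] [ 0.61953526 -0.66605012  0.14115266] 0.3108825480547263
216.16163954979265
cap ((529.9100952148438, -312.0593566894531), 13.187294960021973) [ 530.01580344 -311.28024025  216.25600296]
```

View pics/v3.png

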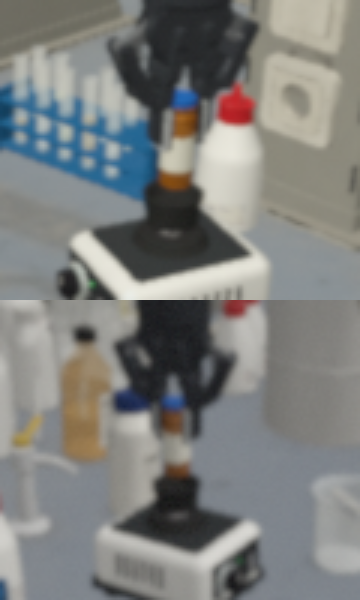

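step_arm(
  plan="0.07 0 0.7 0 0;0.07 0 1.4 0 0;0.07 0 1.9 0 0;0.07 0 1.9 0 0;0.07 0 1.9 0 0",
)

```text
time_s: 11.4
eef_pos: [529.7, -311.4, 153.7]
ee_rot: [-0.0, 0.797, 0.603, -0.0]
force: [-0.1, -0.5, -0.1]
grip_width: 0.309
```

step_arm(
  plan="0 0 0.2 0 0;0 0 0.4 0 0;0 0 0.5 0 0;0 0 0.5 0 0;0 0 0.5 0 0",
)

```text
time_s: 11.9
eef_pos: [529.9, -311.5, 149.4]
ee_rot: [0.001, 0.797, 0.603, 0.0]
force: [-0.9, 0.3, 5.5]
grip_width: 0.308
```

step_arm(
  plan="0 0 0.2 0 0;0 0 0.3 0 0;0 0 0.4 0 0;0 0 0.4 0 0;0 0 0.4 0 0",
)

```text
time_s: 12.4
eef_pos: [529.9, -311.6, 145.8]
ee_rot: [0.001, 0.797, 0.603, 0.0]
force: [-2.0, 1.2, 7.1]
grip_width: 0.311
```

step_arm(
  plan="0 0 0.1 0 0;0 0 0.1 0 0;0 0 0.1 0 0",
)

```text
time_s: 12.7
eef_pos: [529.9, -311.6, 145.2]
ee_rot: [0.001, 0.797, 0.604, 0.0]
force: [-2.3, 1.7, 9.3]
grip_width: 0.312
```

step_arm(
  plan="0 0 0.1 0 0;0 0 0.1 0 0;0 0 0.1 0 0",
)

```text
time_s: 13.0
eef_pos: [530.0, -311.6, 145.1]
ee_rot: [0.001, 0.797, 0.604, 0.0]
force: [-4.1, 3.0, 16.9]
grip_width: 0.312
```

step_arm(
  plan="0 0 0.05 0 0;0 0 0.05 0 0;0 0 0.05 0 0",
)

```text
time_s: 13.3
eef_pos: [529.9, -311.6, 145.1]
ee_rot: [0.001, 0.797, 0.604, 0.0]
force: [-6.0, 2.9, 19.9]
grip_width: 0.313
```

step_arm(
  plan="0 0 0 0 0;0 0 0 0 0;0 0 0 0 0;0 0 0 0 0;0 0 0 0 0;0 0 0 0 0",
)

```text
time_s: 13.9
eef_pos: [530.0, -311.7, 145.1]
ee_rot: [0.001, 0.797, 0.604, 0.0]
force: [-5.0, 2.9, 19.2]
grip_width: 0.311
```

Run:
```python
from h import *
s=readout.sense(); print(s['time_s'],s['eef_pos'],s['force'],s['wrist_torque'],s['grip_width'])
C=cam('wrist'); im,d=cams.capture('wrist'); P=cloud('wrist',d,C).reshape(-1,3); i=im.reshape(-1,3).astype(int)
b=(i[:,2]>i[:,0]+80)&(P[:,2]>175)&(P[:,2]<210)&(np.hypot(P[:,0]-530,P[:,1]+311)<40)
t=P[b]; print(np.median(t[:,2])); t=t[t[:,2]>np.median(t[:,2])-1.5]
print('cap',cv2.minEnclosingCircle(t[:,:2].astype(np.float32)),t.mean(0))
m=(np.hypot(P[:,0]-530,P[:,1]+311)<28)&(P[:,2]>116)&(P[:,2]<133); print('rim z',m.sum(),np.percentile(P[m][:,2],[10,50,90]))
ims=[cams.capture(n) for n in('scene','side')]
for n,(a,d) in zip(('scene','side'),ims):
    Q=cloud(n,d).reshape(-1,3); c=a.reshape(-1,3).astype(int)
    w=(c.min(1)>130)&(abs(Q[:,2]-86)<4)&(abs(Q[:,0]-490)<50)&(abs(Q[:,1]+20)<110)
    for y in (50,-84):
        k=w&(abs(Q[:,1]-y)<30); print(n,'white cap',k.sum(),Q[k].mean(0) if k.sum() else '')
save('v4',np.vstack([cv2.resize(ims[0][0][110:250,140:340],(420,294)),cv2.resize(ims[1][0][100:260,190:350],(300,300))[:, :].repeat(1,1)[:,:] if 0 else cv2.resize(ims[1][0][110:250,160:360],(420,294))]))
```

```text
13.9 [ 529.95453743 -311.6597955   145.08259487] [-5.02995159  2.92243428 19.20038882] [ 0.7263014   1.07559935 -0.0448797 ] 0.31071260090176905
188.8296620175359
cap ((530.0750732421875, -311.47174072265625), 13.330143928527832) [ 530.46915767 -310.68118883  188.92327706]
rim z 1590 [119.37524782 122.23651366 126.07583344]
scene white cap 35 [507.43741058  44.59307484  86.91878053]
scene white cap 48 [470.70957308 -86.09438745  86.87580888]
side white cap 65 [509.71718854  52.52017869  85.25666478]
side white cap 48 [472.36585222 -79.75132294  85.69875879]
```

View pics/v4.png

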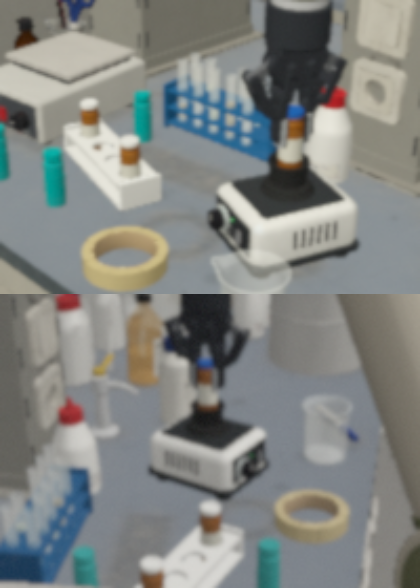

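```bash
python3 -c "
from h import *
print(workorder.finish_job()); s=readout.sense(); print(s['time_s'],s['eef_pos'],s['force'])"
```

```text
the job is handed in; nothing more can be done
None
the job is handed in; nothing more can be done
```

I pressed the blue cap home in the rack, lifted the vial and stood it in the mixer cup. I then pressed the cup to its stop and handed the job in at about 14 s, still gripping and pushing. The hand-in gives no verdict, and the state could not be read after it.

- **Cap:** the top went from 92.3 to 87.1 mm (87 mm is fully home). At the end of the press the force rose to 22 N with no further movement.
- **Vial in the mixer:** in the last camera check the vial's cap centre was within about 1 mm of the cup centre. Its top was at 188.9 mm against 189 mm expected. The vial looked upright.
- **Cup:** its rim measured 122.2 mm, about 6 mm below the 128 mm it stood at before. The push held steady at about 19–20 N for the last 0.6 s, well under 60 N.
- **White-capped vials and the other things:** both vials still stand in the rack where they were. The items I could see in the last pictures looked unmoved, but the marker pen was not clearly in view and I measured none of them.
- **Disagreements:** before correction, the two fixed cameras differed by up to about 7 mm on the blue cap's position and 5 mm on the cup's. I used the close wrist-camera measurements instead, and contact and stop came about where they predicted. There was also a 5–6 N sideways force while pressing. No check failed.

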